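Stand the rinsed well block on end to drain

ROBOT

A 6-joint arm with a two-finger parallel gripper is mounted at the origin on the work surface. World frame = base frame: x ahead of the robot, y to its left, z up, the work surface at z = 0. Lengths are in m, angles in rad, forces in N, time in s.
With the tool pointing down it reaches from about 0.375 to 0.975 m from the base axis. Payload 3.8 kg.
Tool frame: the origin (TCP) lies midway between the tips of the shut fingers; the grasp point (between the pads) lies manip.pinch_z behind it (manip.pinch_z is the distance from the TCP to the grasp point, in m); z points along the fingers, y is the line along which they close (so a half turn about z gives the same grasp; the last joint's range is limited). The gripper opens to 88 mm and grips with 3 to 60 N. Pads are 18 mm wide; open, the fingers measure 123 mm over their backs; the gripper's body (75 mm by 187 mm) begins 45 mm behind the grasp point.
Start: joints at [-1.256, 0.264, 1.604, -0, 1.274, -0.037], TCP at [0.233, -0.634, 0.239] pointing down, gripper open.
Joint ranges: [-2.63, 2.63], [-0.94, 2.18], [0.31, 2.57], [-1.31, 4.45], [0, 2.66], [-2.55, 2.55]. Speed limits (rad/s): [2.57, 2.57, 3.14, 3.14, 3.14, 3.14].

INTERFACE

Orientations are given as a 3x3 rotation matrix whose columns are the frame's x, y, z axes.
In Python, from bench import manip, camera gives the robot as it stands.
- The arm moves only by the tool arm_command, never from a script. Its argument "deltas" is a list that holds one entry, the list of rows, each a list of 5 numbers: the closure, from 0 (fully open) to 1 (shut), then the shift along the world's x, y, z in m, then the turn about the world's z in degrees. A call has 1 to 12 rows; each row shifts and turns the commanded pose from where the row before left it; what a row does not reach is not made up. A row lasts 1/8 s, in which the tool goes at most 62.5 mm and 10.7 degrees, less where a joint would pass 70% of its speed; a pose out of reach is approached as far as the arm can. A call is refused whole if a number of a shift passes 0.0625 or a number of a turn 10.7, either way. A call with a gripper value outside its range is refused whole. The fingers move at their own pace and stop on an object; "newtons" is the grip in N (left out, the last holds). Time passes only in rows, so rows that do not move let the fingers close. It gives the time, the measured TCP pose, the force, the opening and the grip force at its end, in the units of the state.
- manip.get_obs(): the state, without advancing time (a new reading comes with each control period).
- camera(name): name is "side" or "top" or "wrist"; returns a dict with "color" (480x640x3 uint8, red, green, blue), "range_z" (480x640 float32, m along the optical axis (not along the pixel's ray), 0 where there is no reading), "vfov" (degrees; the focal length in pixels is half the picture's height over the tangent of half this angle, whatever the lens; pixels are square), "cx", "cy" (the principal point, pixels), "distortion" ([k1, k2, p1, p2, k3] as OpenCV has them; the pictures are not rectified), "R" (3x3) and "t" (3): a world point X has camera coordinates R X + t. Camera axes: x right, y down, z forward; pixel columns grow to the right and rows downward; lengths in m; the calibration is good to about 2 mm. A picture is of the moment at which its call begins.
- manip.sign_off(): hands the job in; it is judged then, once.
The state is a dict: "time": time; "joint_positions": joint angles; "dq": joint speeds; "tau": joint torques, N m; "position": TCP position; "orientation": TCP orientation; "wrist_force": force on the tool from outside, world axes, zero at the start; "moment": the same for the moment, N m; "finger_gap": finger opening in m; "finger_force": force on a finger pad.
Only numpy, scipy, OpenCV 4.12 (cv2) and the standard library are available. Lean on these libraries where they do the work, as an engineer would, in place of code of your own. Each camera call takes 0.05 s, during which the arm holds its last target. There are 200 camera calls.

TASK

Stand the rinsed white well block on its plain end to drain, leaning back against the steel backrest of the draining rack with its wells facing the backrest and the yellow knobs up. Do it without lifting the block off the mat (its two yellow knobs are there to hold it by): push its plain end up against the foot of the backrest, then tip it up so that it pivots on that end, and let go. Leave the bottle, the jar and the clear plate where they are.

Things in the scene. Friction and masses are not known exactly. Their poses are not given: they have to be found in the camera images.
- rack: Fixed draining rack: black rubber mat 6 mm thick (250 x 300 mm before the backrest) carrying a steel backrest 270 mm wide, 6 mm thick. Origin at work-surface height, below the middle of the line where the backrest's front face meets the mat. x points level from the mat into the backrest, y along it, z up. The face leans back to +x by 0.21 rad (12 deg): its top is 12 mm further along x than its foot.
- rest_top (a point): Middle of the backrest's blue upper front edge, 65 mm above the work surface (59 mm above the mat); axes as the rack's.
- block_grip (a point): Mid-way between the two round yellow lifting knobs (16 mm diameter, one on each long side, 64 mm over both) of the loose white well block, 120 x 52 x 18 mm along its x, y, z. 85 mm from the plain end, 35 mm from the other, 10 mm above the underside, 8 mm below the well face. x points to the plain end, y from knob to knob, z out of the well face. Knobs swivel: held by them, the block turns freely about the line through both.
- block_foot (a point): Centre of the block's plain end face (52 x 18 mm), the end that must stay down on the mat; axes as block_grip. The block, about 0.18 kg, starts lying wells-up on the mat, this end towards the backrest and 30 to 70 mm from it.
- block_head (a point): Centre of the block's other end face, the end nearer the yellow knobs, that goes up; axes as block_grip.
- wash_bottle: Bystander: loose white bottle with blue cap, 64 mm diameter, 160 mm high; origin at the centre of its underside.
- well_plate: Bystander: loose clear plate with round white wells, 86 x 128 x 14 mm, lying flat beside the rack; origin at the centre of its underside.
- jar: Bystander: loose low jar with orange lid, 60 mm diameter, 70 mm high; origin at the centre of its underside.

How it is judged:
On the way, in this order (a step that is already met when the one before it is completed fails the run):
1. the plain end has been pushed up to the foot of the backrest (within 18 mm) with the block still nearly flat (within 29 deg) (x of block_foot in the frame of rack above -0.018 m and angle between block_grip's own z axis and vertical below 0.5 rad), for 0.05 s.
2. the block is part-way up (30 to 65 deg from flat) with its plain end still down on the mat at the foot of the backrest (within 35 mm) (x of block_foot in the frame of rack above -0.035 m and z of block_foot in the frame of rack below 0.03 m and angle between block_grip's own z axis and vertical between 0.52 and 1.13 rad), for 0.05 s.
At the end, for the whole second after the job is handed in: Block on its plain end on the mat, knobs up, within 20 deg of vertical, head leaning back over the backrest (well face on it), plain end within 30 mm of the backrest's foot, 125 mm of its middle, square to it within 11 deg; bottle, jar and clear plate within 30 mm of their starts (angle between block_grip's own x axis and vertical above 2.7816 rad and x of block_foot in the frame of rack between -0.03 and 0.01 m and z of block_foot in the frame of rack below 0.02 m and x of block_head in the frame of rack between 0 and 0.045 m and y of block_foot in the frame of rack between -0.125 and 0.125 m and angle between the y axis of block_grip and the y axis of rack, either way round below 0.2 rad and distance of each of jar, wash_bottle, well_plate from where it was at the start of the episode below 0.03 m); the robot touches nothing.
It fails at once if the block is lifted clear of the mat (both ends more than 25 mm above its lying height) (height (world z) of each of block_foot, block_head above 0.04 m).
It fails at once if the wash bottle is pushed more than 30 mm (distance of wash_bottle from where it was at the start of the episode above 0.03 m).
It fails at once if the well plate is pushed more than 30 mm (distance of well_plate from where it was at the start of the episode above 0.03 m).
It fails at once if the jar is pushed more than 30 mm (distance of jar from where it was at the start of the episode above 0.03 m).
It also fails if it takes over 45 s, if anything falls off the work surface, if the arm or the gripper's body presses on something with over 40 N, if the wrist force passes 120 N, or if a joint passes its speed limit or range.

## Working session

There is one attempt and no reset: what is moved stays moved. The work goes in short steps, Python scripts to look and compute and a tool call to move; the robot and the scene stay as the last step left them, time stands still between calls to the robot, and variables do not carry over. Pictures are saved under pics/ and viewed, at most 10 in all, crops included, and the job is handed in when it is done.

Besides the shell and the picture viewer there is one more tool, called after ">>>" by a JSON object that holds its "fn" and its "kwargs", one argument or row to a line. arm_command: Moves the arm, as the interface text tells. Its arguments: {"type":"object","properties":{"deltas":{"type":"array","items":{"type":"array","items":{"type":"array","items":{"type":"number"}}}},"newtons":{"type":"number"}},"required":["deltas"]}

```bash
mkdir -p pics
cat > h.py <<'E'
import numpy as np, cv2
from bench import manip, camera
def pts(c):
    h,w=c["range_z"].shape; f=h/2/np.tan(np.radians(c["vfov"])/2)
    K=np.array([[f,0,c["cx"]],[0,f,c["cy"]],[0,0,1.]])
    u,v=np.meshgrid(np.arange(w),np.arange(h))
    n=cv2.undistortPoints(np.stack([u,v],-1).reshape(-1,1,2).astype(float),K,np.array(c["distortion"],float)).reshape(h,w,2)
    z=c["range_z"].astype(float)
    P=np.dstack([n[...,0]*z,n[...,1]*z,z])
    W=(P-np.array(c["t"]))@np.array(c["R"])
    W[z<=0]=np.nan
    return W
E
python3 - <<'E'
from h import *
print(manip.pinch_z, manip.get_obs())
a=camera("top");b=camera("side")
for n,c in(("top",a),("side",b)):
    cv2.imwrite(f"pics/{n}0.png",c["color"][...,::-1]); np.savez(f"{n}0.npz",W=pts(c),c=c["color"])
E
```

```text
0.0187 {'time': 0.0, 'joint_positions': array([-1.25591100e+00,  2.64736532e-01,  1.60530523e+00, -2.43130521e-05,
        1.27371725e+00, -3.68923449e-02]), 'dq': array([-0.00074182, -0.00065619, -0.00090044,  0.00088313, -0.00174905,
        0.00110444]), 'tau': array([-9.93440190e-04, -5.02111030e+01, -3.56876814e+01,  7.28948344e-02,
        2.96530046e-02, -1.67621338e-04]), 'position': array([ 0.23236613, -0.63301366,  0.23743635]), 'orientation': array([[ 9.38759226e-01,  3.44573120e-01, -6.93040220e-04],
       [ 3.44573812e-01, -9.38756984e-01,  2.05263622e-03],
       [ 5.66869200e-05, -2.16573470e-03, -9.99997653e-01]]), 'wrist_force': array([ 0.25037077,  0.04770997, -0.99740433]), 'moment': array([ 0.00801238, -0.00255839, -0.03489437]), 'finger_force': 0.0, 'finger_gap': 0.08839102089475684}
```

View pics/top0.png

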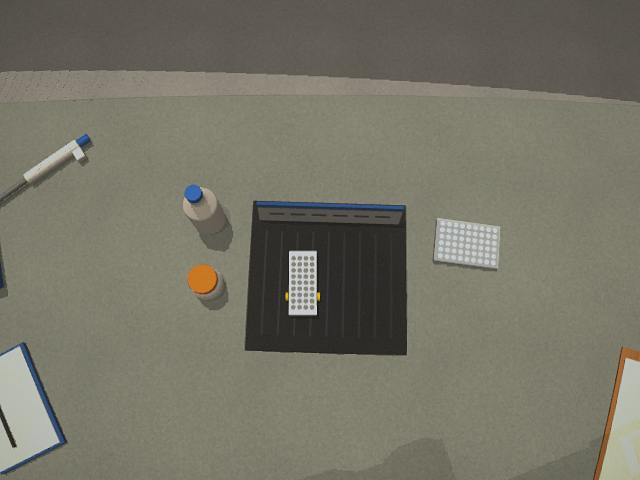

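View pics/side0.png

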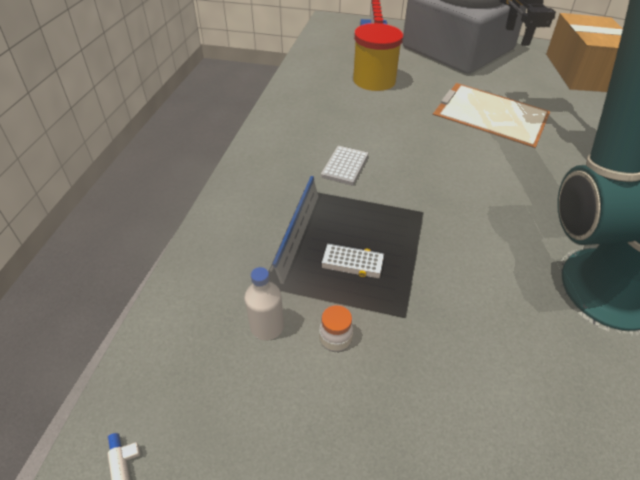

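The top view shows the block at about (303,283), its knobs at (288,296) and (318,296), and the blue edge from (255,203) to (405,208). The bottle is near (200,205), the jar at (203,280) and the plate at (467,243). The side view agrees.

Run:
```python
from h import *
d=np.load("top0.npz");W=d["W"];c=d["c"]
hsv=cv2.cvtColor(c,cv2.COLOR_RGB2HSV).astype(int)
V,U=np.mgrid[:480,:640]
def box(u0,u1,v0,v1): return (U>=u0)&(U<=u1)&(V>=v0)&(V<=v1)&np.isfinite(W[...,0])
y=box(280,326,285,306)&(hsv[...,0]>18)&(hsv[...,0]<35)&(hsv[...,1]>120)
for s in (U<303,U>303):
    m=y&s; print("knob",m.sum(),U[m].mean(),V[m].mean(),np.median(W[m],0))
w=box(280,326,240,325)&(W[...,2]>.017)&(W[...,2]<.035)&~y
p=W[w];r=cv2.minAreaRect(p[:,:2].astype(np.float32)*1000);print("block",r,np.median(p[:,2]),cv2.boxPoints(r))
b=box(245,415,195,215)&(hsv[...,0]>100)&(hsv[...,0]<130)&(hsv[...,1]>120)
p=W[b];print("blue",b.sum(),np.median(p,0))
for lo in range(255,405,25):
    m=b&(U>=lo)&(U<lo+25);print(np.median(W[m],0).round(4))
f=box(262,398,212,221);
for v in range(205,230,2): print(v,W[v,300].round(4),W[v,360].round(4))
for n,q in(("mat",(300,340)),("mat",(350,270)),("bottlecap",(194,193)),("jar",(203,279)),("plate",(467,243)),("table",(350,400))): print(n,W[q[1],q[0]].round(4))
```

```text
knob 32 286.5 296.0625 [0.52164212 0.09209909 0.02103679]
knob 27 318.0 296.0 [0.52139389 0.03359271 0.02250022]
block ((547.0059204101562, 63.056175231933594), (121.03614044189453, 51.54825973510742), 0.016551228240132332) 0.023737697177630267 [[486.4804    88.81283 ]
 [486.4953    37.264565]
 [607.53143   37.299522]
 [607.51654   88.847786]]
blue 538 [0.68402493 0.00734957 0.06487701]
[0.6874 0.126  0.0648]
[0.6862 0.084  0.0653]
[0.6847 0.0359 0.065 ]
[ 0.6835 -0.012   0.0648]
[ 0.682  -0.0579  0.0648]
[ 0.6809 -0.1     0.0651]
205 [0.6845 0.0672 0.0632] [ 0.6834 -0.0431  0.0674]
207 [0.6811 0.0672 0.0616] [ 0.6807 -0.0434  0.064 ]
209 [0.6804 0.0674 0.0515] [ 0.6781 -0.0437  0.0599]
211 [0.6777 0.0674 0.0476] [ 0.6767 -0.0443  0.052 ]
213 [0.6769 0.0676 0.0378] [ 0.6752 -0.0449  0.0444]
215 [0.6754 0.0677 0.0297] [ 0.674  -0.0457  0.0353]
217 [0.6726 0.0678 0.0257] [ 0.6719 -0.0462  0.0292]
219 [0.672  0.068  0.0146] [ 0.6699 -0.0467  0.0226]
221 [0.6711 0.0682 0.0038] [ 0.6687 -0.0475  0.0132]
223 [0.6663 0.0681 0.0065] [ 0.6668 -0.0481  0.0057]
225 [0.6622 0.0681 0.0068] [ 0.6625 -0.0479  0.0066]
227 [0.6584 0.0681 0.0059] [ 0.6578 -0.0476  0.0092]
229 [0.6548 0.0681 0.0045] [ 0.655  -0.048   0.0047]
mat [0.4421 0.0666 0.0061]
mat [ 0.5737 -0.0272  0.0076]
bottlecap [0.6739 0.2433 0.1614]
jar [0.5441 0.2388 0.07  ]
plate [ 0.6248 -0.2533  0.0157]
table [ 0.3331 -0.0251 -0.001 ]
```

>>> {"fn": "arm_command", "kwargs": {
  "deltas": [
    [[0,0.0242,0.058,-0.006,-1.7],[0,0.0242,0.058,-0.006,-1.7],[0,0.0242,0.058,-0.006,-1.7],[0,0.0242,0.058,-0.006,-1.7],[0,0.0242,0.058,-0.006,-1.7],[0,0.0242,0.058,-0.006,-1.7],[0,0.0242,0.058,-0.006,-1.7],[0,0.0242,0.058,-0.006,-1.7],[0,0.0242,0.058,-0.006,-1.7],[0,0.0242,0.058,-0.006,-1.7],[0,0.0242,0.058,-0.006,-1.7],[0,0.0242,0.058,-0.006,-1.5]]
  ],
  "newtons": 20
}}

```text
time: 1.6
position: [0.5203, 0.0575, 0.1671]
orientation: [[1.0, -0.001, -0.0], [-0.001, -1.0, -0.0], [-0.0, 0.0, -1.0]]
wrist_force: [0.0, -0.1, 0.7]
finger_gap: 0.0881
finger_force: 0.0
```

>>> {"fn": "arm_command", "kwargs": {
  "deltas": [
    [[0,0,0,0,0],[0,0,0,0,0],[0,0,0,0,0]]
  ]
}}

```text
time: 1.98
position: [0.5196, 0.0541, 0.1673]
orientation: [[1.0, -0.002, -0.0], [-0.002, -1.0, -0.0], [-0.0, 0.0, -1.0]]
wrist_force: [-0.1, -0.6, 0.5]
finger_gap: 0.0883
finger_force: 0.0
```

Run:
```python
from h import *
c=camera("wrist");W=pts(c);np.savez("w1.npz",W=W,c=c["color"]);cv2.imwrite("pics/w1.png",c["color"][...,::-1])
print(manip.get_obs()["position"],manip.get_obs()["orientation"].round(3))
hsv=cv2.cvtColor(c["color"],cv2.COLOR_RGB2HSV).astype(int)
y=(hsv[...,0]>18)&(hsv[...,0]<35)&(hsv[...,1]>140)&(W[...,2]<.04)&(W[...,2]>.01)
n,l,s,ce=cv2.connectedComponentsWithStats(y.astype(np.uint8))
for i in range(1,n):
    if s[i,4]>30: print("yellow",s[i],np.nanmedian(W[l==i],0))
m=(W[...,2]>.018)&(W[...,2]<.03)&(hsv[...,1]<50)&(hsv[...,2]>120)&(abs(W[...,0]-.547)<.08)&(abs(W[...,1]-.063)<.05)
print(m.sum(),cv2.minAreaRect((W[m][:,:2]*1000).astype(np.float32)),np.median(W[m],0))
```

```text
[0.51968007 0.05397151 0.16747527] [[ 1.    -0.003 -0.   ]
 [-0.003 -1.    -0.   ]
 [-0.     0.    -1.   ]]
yellow [255 207   7  21 139] [0.52449601 0.09265286 0.02352056]
yellow [336 207   7  20 136] [0.52466764 0.03379585 0.02355439]
12325 ((547.9007568359375, 63.69508361816406), (119.80967712402344, 52.827274322509766), 0.03082527406513691) [0.55256001 0.06334199 0.02495783]
```

View pics/w1.png

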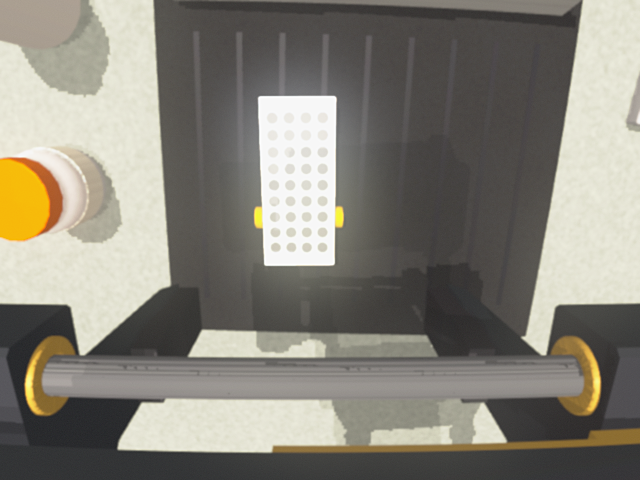

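The wrist view shows the block square, with knobs at (258,217) and (340,217), giving a grip point of about (0.5235, 0.063). That matches the top view.

>>> {"fn": "arm_command", "kwargs": {
  "deltas": [
    [[0,0.004,0.009,-0.03,0.1],[0,0,0,-0.04,0],[0,0,0,-0.04,0],[0,0,0,-0.03,0],[0,0,0,-0.008,0],[0,0,0,0,0],[0,0,0,0,0]]
  ]
}}

```text
time: 2.9
position: [0.5256, 0.0641, 0.0211]
orientation: [[1.0, 0.0, 0.003], [0.0, -1.0, 0.0], [0.003, -0.0, -1.0]]
wrist_force: [-0.2, 0.1, 0.6]
finger_gap: 0.0885
finger_force: 0.0
```

>>> {"fn": "arm_command", "kwargs": {
  "deltas": [
    [[0,-0.002,-0.001,-0.01,0],[0,0,0,0,0],[0.5,0,0,0,0],[1,0,0,0,0],[1,0,0,0,0],[1,0,0,0,0],[1,0,0,0,0]]
  ]
}}

```text
time: 3.78
position: [0.5222, 0.0635, 0.0096]
orientation: [[1.0, 0.001, 0.0], [0.001, -1.0, 0.0], [0.0, -0.0, -1.0]]
wrist_force: [-1.7, -0.0, 0.7]
finger_gap: 0.0638
finger_force: 20.0
```

>>> {"fn": "arm_command", "kwargs": {
  "deltas": [
    [[1,0.01,0,0,-0.4],[1,0.012,0,0,-0.4],[1,0.012,0,0,-0.4],[1,0.01,0,0,-0.4],[1,0.006,0,0,0],[1,0.004,0,0,0],[1,0,0,0,0],[1,0,0,0,0]]
  ]
}}

```text
time: 4.78
position: [0.577, 0.0633, 0.0096]
orientation: [[1.0, -0.027, 0.002], [-0.027, -1.0, 0.0], [0.002, -0.0, -1.0]]
wrist_force: [1.4, -0.2, 1.5]
finger_gap: 0.0638
finger_force: 20.0
```

Run:
```python
from h import *
c=camera("wrist");W=pts(c);cv2.imwrite("pics/w2.png",c["color"][...,::-1])
print(manip.get_obs()["position"],manip.get_obs()["wrist_force"])
m=(W[...,2]>.02)&(W[...,2]<.03)&(c["color"].min(-1)>140)&(W[...,0]>.5)&(W[...,0]<.67)&(abs(W[...,1]-.063)<.03)
print("front x",np.percentile(W[m][:,0],[1,50,99.5]), W[m].mean(0))
for y in(.0,.02,.11,.13):
  for z in(.012,.02,.03,.04):
    q=(abs(W[...,1]-y)<.01)&(abs(W[...,2]-z)<.004)&(abs(W[...,0]-.675)<.02); print(y,z,q.sum(),np.median(W[q],0) if q.sum() else'')
```

```text
[0.57704395 0.06335503 0.00956177] [0.55126505 0.03531678 0.97170127]
front x [0.54521793 0.63014423 0.66241575] [0.62392118 0.06121624 0.02487448]
0.0 0.012 660 [6.70129798e-01 2.36832385e-04 1.15151582e-02]
0.0 0.02 687 [6.71972240e-01 1.93945502e-04 2.00635426e-02]
0.0 0.03 791 [6.73966549e-01 4.91322863e-04 2.99351873e-02]
0.0 0.04 1186 [ 6.76169183e-01 -2.18439712e-04  3.97088687e-02]
0.02 0.012 669 [0.67077942 0.0199467  0.0117127 ]
0.02 0.02 710 [0.67257422 0.0201986  0.02027207]
0.02 0.03 841 [0.67462738 0.01965447 0.03003028]
0.02 0.04 1059 [0.67667004 0.02008732 0.0393878 ]
0.11 0.012 701 [0.67333307 0.1099053  0.01148538]
0.11 0.02 699 [0.67523411 0.10988703 0.02025555]
0.11 0.03 782 [0.677205   0.1098793  0.02980939]
0.11 0.04 1122 [0.67935128 0.11037558 0.03924989]
0.13 0.012 686 [0.67394181 0.13017601 0.01136452]
0.13 0.02 674 [0.67583069 0.12993807 0.02012412]
0.13 0.03 807 [0.67788335 0.13032679 0.02999996]
0.13 0.04 1112 [0.68005879 0.12975548 0.04005641]
```

View pics/w2.png

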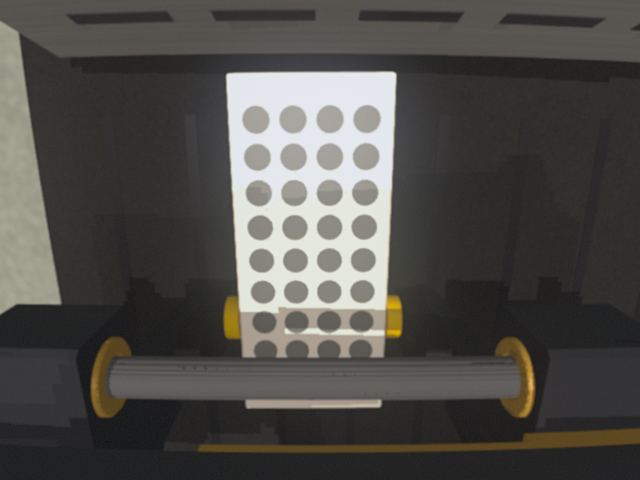

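>>> {"fn": "arm_command", "kwargs": {
  "deltas": [
    [[1,0.003,0,0,0],[1,0,0,0,0],[1,0,0,0.01,0],[1,0.002,0,0.0117,0],[1,0.003,0,0.0102,0],[1,0.004,0,0.0093,0],[1,0.006,0,0.0086,0],[1,0.0065,0,0.0074,0],[1,0,0,0,0],[1,0,0,0,0]]
  ]
}}

```text
time: 6.08
position: [0.6001, 0.0634, 0.0663]
orientation: [[1.0, -0.027, -0.001], [-0.027, -1.0, 0.0], [-0.001, -0.0, -1.0]]
wrist_force: [-0.9, -0.1, -0.6]
finger_gap: 0.0631
finger_force: 20.0
```

Run:
```python
from h import *
c=camera("side");cv2.imwrite("pics/s2.png",cv2.resize(c["color"][180:360,230:450,::-1],None,fx=3,fy=3))
```

```text
(no output)
```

View pics/s2.png

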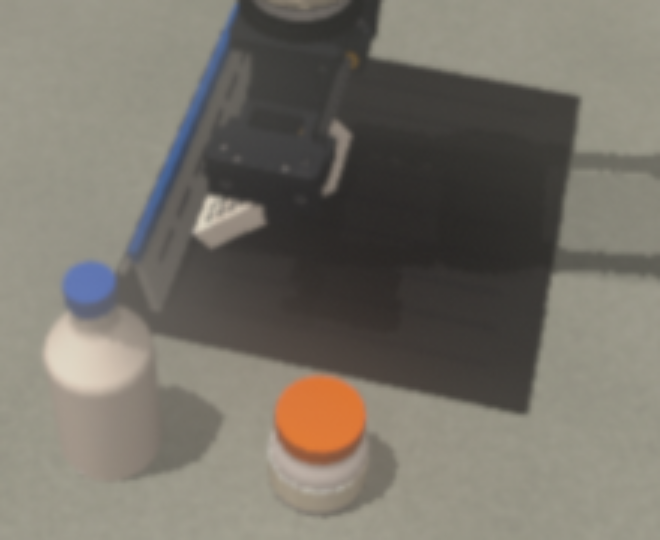

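The side crop shows the block tilted about 45°, its plain end down at the foot of the backrest near (210,240).

>>> {"fn": "arm_command", "kwargs": {
  "deltas": [
    [[1,0.009,0,0.0063,0],[1,0.009,0,0.0051,0],[1,0.01,0,0.0035,0],[1,0.01,0,0.0026,0],[1,0.011,0,0.0006,0],[1,0.0105,0,0,0],[1,0,0,0,0],[1,0,0,0,0]]
  ]
}}

```text
time: 7.12
position: [0.6601, 0.0634, 0.0848]
orientation: [[1.0, -0.027, 0.0], [-0.027, -1.0, 0.0], [0.0, -0.0, -1.0]]
wrist_force: [0.7, 0.3, 1.0]
finger_gap: 0.0639
finger_force: 20.0
```

Run:
```python
from h import *
c=camera("side");cv2.imwrite("pics/s3.png",cv2.resize(c["color"][180:360,230:450,::-1],None,fx=3,fy=3))
```

```text
(no output)
```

View pics/s3.png

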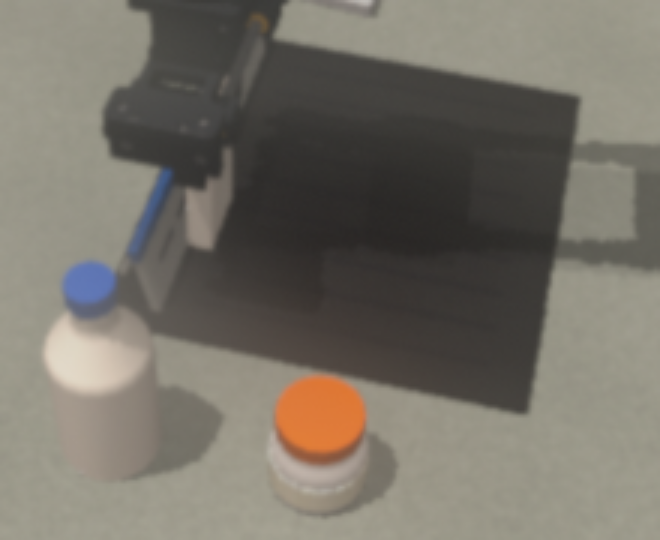

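The block is upright with its end down at (205,240), just in front of the backrest. Next I lean it on.

>>> {"fn": "arm_command", "kwargs": {
  "deltas": [
    [[1,0.006,0,0,0],[1,0.006,0,0,0],[1,0.005,0,0,0],[1,0.004,0,0,0],[1,0.001,0,0,0],[1,0,0,0,0],[1,0,0,0,0]]
  ]
}}

```text
time: 8.05
position: [0.6817, 0.0635, 0.0844]
orientation: [[1.0, -0.027, -0.001], [-0.027, -1.0, 0.0], [-0.001, -0.0, -1.0]]
wrist_force: [-2.0, -0.2, -1.9]
finger_gap: 0.0635
finger_force: 20.0
```

Run:
```python
from h import *
c=camera("side");cv2.imwrite("pics/s4.png",cv2.resize(c["color"][180:360,230:450,::-1],None,fx=3,fy=3))
```

```text
(no output)
```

View pics/s4.png

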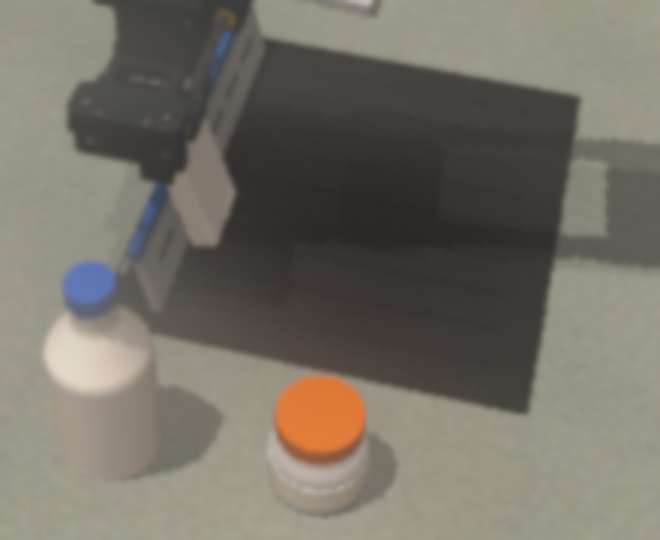

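The block now leans on the backrest with its foot at (205,240). Forces are small, so I release and retreat upward.

>>> {"fn": "arm_command", "kwargs": {
  "deltas": [
    [[0.6,0,0,0,0],[0,0,0,0,0],[0,0,0,0,0],[0,0,0,0,0],[0,0,0,0,0],[0,0,0,0.01,0],[0,0,0,0.03,0],[0,0,0,0.05,0],[0,-0.03,0,0.05,0],[0,-0.05,0,0.03,0],[0,-0.06,0,0,0],[0,-0.06,0,0,0]]
  ]
}}

```text
time: 9.6
position: [0.4809, 0.0634, 0.2564]
orientation: [[1.0, -0.027, 0.003], [-0.027, -1.0, 0.0], [0.003, -0.0, -1.0]]
wrist_force: [-1.3, -0.8, 1.0]
finger_gap: 0.0879
finger_force: 0.0
```

>>> {"fn": "arm_command", "kwargs": {
  "deltas": [
    [[0,-0.02,-0.06,0,0],[0,0,-0.06,0,0],[0,0,-0.06,0,0],[0,0,-0.06,0,0],[0,0,0,0,0],[0,0,0,0,0],[0,0,0,0,0]]
  ]
}}

```text
time: 10.48
position: [0.4624, -0.1747, 0.2549]
orientation: [[1.0, -0.025, 0.0], [-0.025, -1.0, 0.0], [0.0, -0.0, -1.0]]
wrist_force: [-0.5, 0.3, -0.8]
finger_gap: 0.0879
finger_force: 0.0
```

Run:
```python
from h import *
c=camera("side");a=camera("top");W=pts(c);T=pts(a)
s=cv2.resize(c["color"][180:360,230:450,::-1],None,fx=2,fy=2);t=cv2.resize(a["color"][170:350,170:390,::-1],None,fx=2,fy=2)
cv2.imwrite("pics/f.png",np.vstack([s[:290],t[:290]]))
T0=np.load("top0.npz")["W"]
for n,q in(("bottlecap",(194,193)),("jar",(203,279)),("plate",(467,243))): print(n,T0[q[1],q[0]],T[q[1],q[0]])
for n,X,col in(("side",W,c["color"]),("top",T,a["color"])):
  m=(abs(X[...,1]-.063)<.035)&(X[...,0]>.6)&(X[...,0]<.76)&(X[...,2]>.012)&(col.min(-1)>110)
  p=X[m]
  for z in np.arange(.015,.14,.01):
    k=p[abs(p[:,2]-z)<.005]
    if len(k)>3: print(n,round(z,3),len(k),np.percentile(k[:,0],[5,50,95]).round(4),np.percentile(k[:,1],[5,95]).round(4))
```

```text
bottlecap [0.67387166 0.24325921 0.16137898] [0.67460104 0.24373394 0.15928714]
jar [0.54413578 0.23882271 0.07001656] [0.54454894 0.23928295 0.06772335]
plate [ 0.62482548 -0.25333039  0.01573191] [ 0.62578529 -0.25446531  0.01189498]
side 0.015 32 [0.6504 0.6544 0.6661] [0.0548 0.0927]
side 0.025 74 [0.6515 0.654  0.6678] [0.0484 0.0918]
side 0.035 64 [0.6548 0.657  0.6716] [0.0509 0.0917]
side 0.045 75 [0.6571 0.6598 0.6738] [0.0479 0.0915]
side 0.055 79 [0.6601 0.6628 0.6759] [0.0462 0.0918]
side 0.065 72 [0.6628 0.6654 0.6792] [0.0454 0.0913]
side 0.075 72 [0.6661 0.6681 0.6772] [0.0446 0.0916]
side 0.085 62 [0.6691 0.6707 0.6739] [0.0416 0.0908]
side 0.095 64 [0.6716 0.6736 0.6895] [0.0467 0.0907]
side 0.105 88 [0.6747 0.6771 0.6926] [0.0459 0.0911]
side 0.115 98 [0.6769 0.6802 0.695 ] [0.0426 0.0909]
side 0.125 192 [0.6811 0.6882 0.6982] [0.0415 0.0897]
top 0.015 10 [0.6481 0.6503 0.6515] [0.0373 0.086 ]
top 0.025 8 [0.6482 0.6518 0.6542] [0.0373 0.0867]
top 0.035 4 [0.6552 0.6559 0.6564] [0.0374 0.0864]
top 0.045 7 [0.6567 0.658  0.6596] [0.0375 0.086 ]
top 0.065 8 [0.6625 0.6642 0.6665] [0.0377 0.0865]
top 0.075 7 [0.665  0.6671 0.6696] [0.047  0.0869]
top 0.085 5 [0.6673 0.6697 0.6717] [0.0447 0.0864]
top 0.095 4 [0.6724 0.673  0.6736] [0.051  0.0861]
top 0.105 13 [0.6738 0.6756 0.6774] [0.0374 0.0859]
top 0.115 34 [0.6772 0.6936 0.6998] [0.0364 0.0861]
top 0.125 231 [0.6822 0.6889 0.6972] [0.0382 0.0852]
```

View pics/f.png

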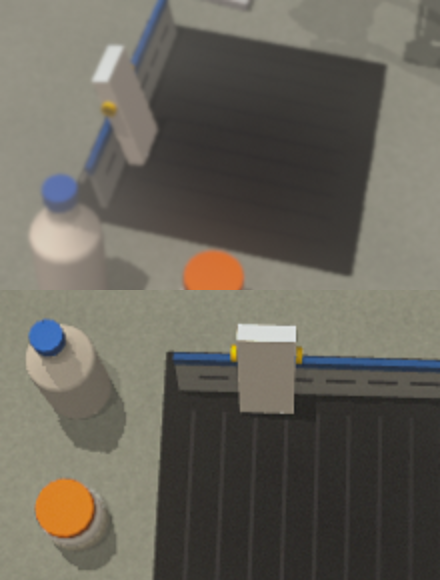

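The released block leans 15.8° with its foot about 12 mm and head about 18 mm from the foot line. It is square to the backrest and the bystanders have not moved, so I hand it in.

```bash
python3 -c "
from bench import manip
print(manip.sign_off())"
```

```text
the job is handed in; nothing more can be done
None
```

I handed the job in with the white well block standing on its plain end, wells against the backrest and knobs up, leaning about 16° from vertical. The bottle, jar and clear plate have not moved; no verdict was returned at hand-in.

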